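# Put the small jar away and latch the sliding glass door

### The job

Stand the short glass jar upright on the floor of the little cabinet's open bay, setting it down and not dropping it. Then push the glass door along until its sprung latch snaps in and the door stays there by itself; the door is glass, so never press on it with more than 20 N. Leave the grey pot and the tall jar next to it where they stand.

Things in the scene. Friction and masses are not known exactly. Their poses are not given: they have to be found in the camera images.
- jar: Short glass jar with a steel lid, 52 mm across, 85 mm tall, about 0.2 kg, standing upright; origin at the centre of its underside, z up. It is the shorter of the two jars.
- cabinet: Low teak cabinet fixed on the bench: 280 mm (its x) by 435 mm (its y, -200 to +235), 106 mm high, origin on the bench. The door closes along its +y. y = -200 to 0: fixed teak roof, over which the open door lies; y = 0 to +188: the open bay. Door guide rails stand at x = -105 and +105, tops 116 mm above the bench.
- bay (a point): Centre of the bay's floor, 10 mm above the bench, axes as the cabinet's. The bay's mouth, 106 mm above the bench, spans 90 mm either way in x, and in y from the open door's front edge to +94 mm from here. The jar's origin must end within 70 mm of here in x and in y.
- latch_end (a point): Fixed point of the cabinet at its x = 80, y = 177, z = 106 mm, axes alike. Around it sits the steel keeper, in one piece: strike post (8 mm thick, 35 mm to -y, 27 mm to +x, 30 mm tall), plunger (reaching 55 mm to -y over the bay), rubber stop. These offsets are for its middle setting; the keeper is set up to 18 mm either way in y each time (vent gap), unreported.
- door (a joint): How far the glass door is open, m; starts at 0.165 to 0.190, falls as it slides along cabinet +y. Moves at under 2 N until the sprung plunger, 55 mm before its end, pushes back (3 to 6 N). The end (rubber stop) lies anywhere from 0.002 to 0.038. Let go latched, it stays 1 to 3 mm back from the stop, under 0.042; unlatched, the plunger drives it back to 0.054 or more.
- door_front (a point): Middle of the front (+y) edge of the door, a pane 200 by 200 mm, on its surface 115 mm above the bench; axes as the cabinet's.
- tongue_tip (a point): Tip of the sprung tongue standing 10 mm out of the door's +x side, sloped in front, square behind; moves with the door. In the last 20 mm it rides over the strike post: the push climbs to 9-13 N, falls to 4-8 N as its tip passes the post and it snaps out behind; only then, 4 to 8 mm past the peak, comes the hard rubber stop (over 10 N per mm). Pushed onto the stop it has always snapped in.
- push_face (a point): Middle of the upright push face of the wooden wedge on the door, 120 mm wide (x), 40 mm high; axes as the cabinet's. It looks to cabinet -y: push it toward +y with closed fingers. Before it lie 50 mm of flat pane, 22 mm lower than this point; its top edge is 18 mm above this point. The wedge slopes down behind, so it cannot be gripped.
- pot: Grey plastic plant pot, 72 mm across, 70 mm tall; leave it. Origin under its centre.
- tall_jar: Tall glass jar, 60 mm across, 150 mm tall; leave it. Origin under its centre.
There are look-alikes about, which are no part of the job. What is shaped like the jar but green or turquoise is not meant.

How it is judged:
On the way, in this order (a step that is already met when the one before it is completed fails the run):
1. the short jar stands upright in the bay, let go (x of jar in the frame of bay between -0.07 and 0.07 m and y of jar in the frame of bay between -0.07 and 0.07 m and z of jar in the frame of bay between -0.006 and 0.008 m and angle between jar's own z axis and vertical below 0.1 rad and contact force between the fingers and jar below 0.05 N), for 0.2 s.
2. the door is latched and holds by itself, untouched (value of joint door below 0.047 m and contact force between each of the arm, the fingers and door below 0.05 N), for 0.3 s.
At the end, for the whole second after the job is handed in: The short jar stands upright (within 0.1 rad) on the bay's floor, its origin within 70 mm of the bay's centre in x and y, at rest; the door has latched: it stays by itself, at rest, less than 47 mm open (unlatched it is driven back to 54 mm or more). The robot touches nothing (x of jar in the frame of bay between -0.07 and 0.07 m and y of jar in the frame of bay between -0.07 and 0.07 m and z of jar in the frame of bay between -0.006 and 0.008 m and angle between jar's own z axis and vertical below 0.1 rad and value of joint door below 0.047 m and velocity of joint door between -0.01 and 0.01 m/s and linear speed of jar below 0.02 m/s).
It fails at once if the glass door is pressed with more than 20 N (contact force between any of the fingers, the arm and door above 20 N).
It fails at once if the jar is dropped (falls faster than 0.6 m/s with no finger on it) (linear speed of jar above 0.6 m/s and contact force between the fingers and jar below 0.05 N).
It fails at once if the grey pot or the tall jar is moved more than 30 mm (distance of any of pot, tall_jar from where it was at the start of the episode above 0.03 m).
It also fails if it takes over 67 s, if anything falls off the work surface, if the arm or the gripper's body presses on something with over 40 N, if the wrist force passes 120 N, or if a joint passes its speed limit or range.

### The arm

A 7-joint arm with a two-finger parallel gripper is mounted at the origin on the work surface. World frame = base frame: x ahead of the robot, y to its left, z up, the work surface at z = 0. Lengths are in m, angles in rad, forces in N, time in s.
With the tool pointing down it reaches from about 0.4 to 0.9 m from the base axis. Payload 5.5 kg.
Tool frame: the origin (TCP) lies on the centre line of the jaws, within the pads' length; the fingertips stand robot.nose_length ahead of it and the grasp point (between the pads) is the TCP (robot.nose_length is the distance from the TCP to the fingertips, in m); z points along the fingers, y is the direction in which the jaws open and shut (so a half turn about z gives the same grasp; the last joint's range is limited). The gripper opens to 85 mm and grips with 20 to 120 N. Pads are 22 mm wide; open, the fingers measure 114 mm over their backs; the gripper's body (76 mm by 85 mm) begins 54 mm behind the grasp point. The pads swing forward as they close: fully open they stand 13 mm farther back than shut.
Start: joints at [1.438, 0.501, -0.427, 1.55, 0.221, 1.138, -0.21], TCP at [0.251, -0.6, 0.25] pointing down, gripper open.
Joint ranges: [-2.88, 2.88], [-0.31, 2.03], [-1.54, 1.56], [0.2, 2.42], [-1.41, 4.55], [0.19, 2.02], [-2.57, 2.57]. Speed limits (rad/s): [2.57, 2.57, 3.14, 3.14, 3.14, 3.14, 3.14].

### API

Orientations are given as [roll, pitch, yaw] about the fixed x, y, z axes, in that order (R = Rz(yaw) Ry(pitch) Rx(roll)).
In Python, from plant import telemetry, snapshot, camera_model, close_job, models, robot gives the robot as it stands. The module is installed in compiled form; this text tells all that it offers.
- The arm moves only by the tool carry_out, never from a script. Its argument "targets" is a list of rows, each an object with "dp": the shift along the tool's x, y, z in mm, a list of three; "twist": the turn, a rotation vector about the tool's x, y, z in degrees, a list of three. A call has 1 to 8 rows; each row shifts and turns the commanded pose from where the row before left it, along the tool's axes as they then stand; what a row does not reach is not made up. A row lasts 1/8 s, in which the tool goes at most 62.5 mm and 10.7 degrees, less where a joint would pass 70% of its speed; a pose out of reach is approached as far as the arm can. A call is refused whole if a number of a shift passes 62.5 or a number of a turn 10.7, either way. A call with a gripper value outside its range is refused whole. "fingers" is the gripper's target within -1 to 1 (fully open at 1, half-way at 0, shut at -1), set as the call begins (left out, the last holds). The fingers move at their own pace and stop on an object; "force" is the grip in N (left out, the last holds). Time passes only in rows, so rows that do not move let the fingers close. It gives the time, the measured TCP pose, the force and the opening at its end, in the units of the state.
- telemetry.observe(): the state, without advancing time (a new reading comes with each control period).
- snapshot(name): name is "scene" or "top" or "wrist"; returns the picture (480x640x3 uint8, blue, green, red); there is no depth.
- camera_model(name): a dict with "fovy" (degrees; the focal length in pixels is half the picture's height over the tangent of half this angle, whatever the lens; pixels are square), "cx", "cy" (the principal point, pixels), "rvec" (rotation vector, rad) and "tvec" (3), from world to camera coordinates, as OpenCV has them; the wrist camera has in their place "T_tool_cam" (4x4, takes a point from camera to tool coordinates, whose origin is the TCP and whose axes are the flange's). Camera axes: x right, y down, z forward; pixel columns grow to the right and rows downward; lengths in m; the calibration is good to about 2 mm. A picture is of the moment at which its call begins: read the wrist's pose just before it. camera_model takes no time and is no camera call.
- close_job(): hands the job in, once; it reports no verdict.
Trained networks look in the newest picture that a camera, given by its name, has taken for a name from the list of things; names that differ only in an ending like _2 or _b are one class to them, and where a whole thing is asked for, a point or a joint stands for the part that bears it (a point fixed in the world has none). Each returns a list of dicts, best first, with "conf" (0 to 1); they miss things now and then, are a little off and sometimes report something else, mostly with a low value. They report only what shows in the picture. A call takes as long as a camera call. They do not tell look-alikes from the thing itself.
- models.search_frame(camera, thing): "location" ([x, y, z] in m, in world coordinates, good to about 4 mm: the middle of the surface that is visible of it).
The state is a dict: "clock": time; "joints": joint angles; "qvel": joint speeds; "effort": joint torques, N m; "tool_pos": TCP position; "tool_rot": TCP orientation; "contact_force": force on the tool from outside, world axes, zero at the start; "wrist_torque": the same for the moment, N m; "grip_width": finger opening in m.
Only numpy, scipy, OpenCV 4.12 (cv2) and the standard library are available. Lean on these libraries where they do the work, as an engineer would, in place of code of your own. Each camera call takes 0.05 s, during which the arm holds its last target.

## Working session

There is one attempt and no reset: what is moved stays moved. The work goes in short steps, Python scripts to look and compute and a tool call to move; the robot and the scene stay as the last step left them, time stands still between calls to the robot, and variables do not carry over. Pictures are saved under pics/ and viewed, and the job is handed in when it is done.

Besides the shell and the picture viewer there is one more tool, called after ">>>" in YAML: its name, and indented under it one key for each argument. carry_out: Moves the arm, as the interface text tells. Its arguments: {"type":"object","properties":{"targets":{"type":"array","items":{"type":"object","properties":{"dp":{"type":"array","items":{"type":"number"}},"twist":{"type":"array","items":{"type":"number"}}}}},"fingers":{"type":"number"},"force":{"type":"number"}},"required":["targets"]}

```bash
mkdir -p pics; cat > h.py <<'E'
import numpy as np, cv2
from plant import telemetry, snapshot, camera_model, close_job, models, robot
from scipy.spatial.transform import Rotation as R
def cam(name):
    c=camera_model(name); f=240/np.tan(np.radians(c["fovy"])/2)
    K=np.array([[f,0,c["cx"]],[0,f,c["cy"]],[0,0,1]])
    if "rvec" in c: Rm=cv2.Rodrigues(np.array(c["rvec"],float))[0]; t=np.array(c["tvec"],float)
    else:
        s=telemetry.observe(); T=np.eye(4); T[:3,:3]=R.from_euler("xyz",s["tool_rot"]).as_matrix(); T[:3,3]=s["tool_pos"]
        W=np.linalg.inv(T@np.array(c["T_tool_cam"])); Rm=W[:3,:3]; t=W[:3,3]
    return K,Rm,t
def px2w(m,u,v,z):
    K,Rm,t=m; d=Rm.T@np.linalg.inv(K)@np.array([u,v,1]); o=-Rm.T@t
    return o+d*(z-o[2])/d[2]
def w2px(m,p):
    K,Rm,t=m; q=K@(Rm@np.array(p)+t); return q[:2]/q[2]
E
python3 - <<'E'
from h import *
s=telemetry.observe(); print(s["clock"],s["tool_pos"],s["tool_rot"],s["grip_width"],robot.nose_length,s["contact_force"])
for n in("scene","top"):
    cv2.imwrite(f"pics/{n}0.png",snapshot(n))
    for t in ("jar","cabinet","door","tall_jar","pot","push_face","door_front","tongue_tip"):
        print(n,t,[(np.round(d["location"],3).tolist(),round(d["conf"],2),np.round(w2px(cam(n),d["location"])).tolist()) for d in models.search_frame(n,t)])
print(telemetry.observe()["clock"])
E
```

```text
0.0 [ 0.2503044  -0.59916727  0.24923601] [-3.13964669e+00 -6.98941281e-05  3.95867764e-01] 0.08516014493080921 0.019 [-0.27285796  0.71999246 -0.09682357]
scene jar [([0.605, 0.228, 0.06], 0.94, [380.0, 283.0]), ([0.376, 0.232, 0.06], 0.68, [318.0, 195.0]), ([0.387, 0.333, 0.059], 0.67, [367.0, 181.0]), ([0.484, 0.263, 0.061], 0.66, [361.0, 226.0])]
scene cabinet [([0.592, -0.086, 0.105], 0.86, [192.0, 344.0])]
scene door [([0.582, -0.148, 0.115], 0.65, [146.0, 354.0])]
scene tall_jar [([0.468, 0.429, 0.101], 0.77, [434.0, 174.0])]
scene pot [([0.625, 0.361, 0.052], 0.93, [451.0, 263.0]), ([0.468, 0.43, 0.102], 0.28, [434.0, 174.0])]
scene push_face [([0.588, -0.145, 0.114], 0.96, [149.0, 357.0])]
scene door_front [([0.581, -0.146, 0.119], 0.61, [146.0, 352.0])]
scene tongue_tip [([0.588, -0.151, 0.114], 0.55, [145.0, 359.0])]
top jar [([0.372, 0.341, 0.082], 0.92, [208.0, 319.0]), ([0.467, 0.261, 0.082], 0.77, [255.0, 264.0]), ([0.367, 0.235, 0.085], 0.74, [269.0, 322.0]), ([0.588, 0.232, 0.086], 0.58, [274.0, 196.0])]
top cabinet [([0.557, -0.059, 0.104], 0.78, [440.0, 213.0])]
top door [([0.563, -0.137, 0.112], 0.66, [486.0, 209.0])]
top tall_jar [([0.447, 0.431, 0.14], 0.6, [147.0, 272.0])]
top pot [([0.64, 0.351, 0.04], 0.8, [212.0, 173.0]), ([0.559, -0.135, 0.117], 0.24, [486.0, 210.0])]
top push_face [([0.555, -0.055, 0.103], 0.72, [438.0, 214.0]), ([0.561, -0.134, 0.116], 0.6, [485.0, 209.0])]
top door_front []
top tongue_tip [([0.559, -0.139, 0.113], 0.76, [488.0, 211.0])]
0.9
```

View pics/scene0.png

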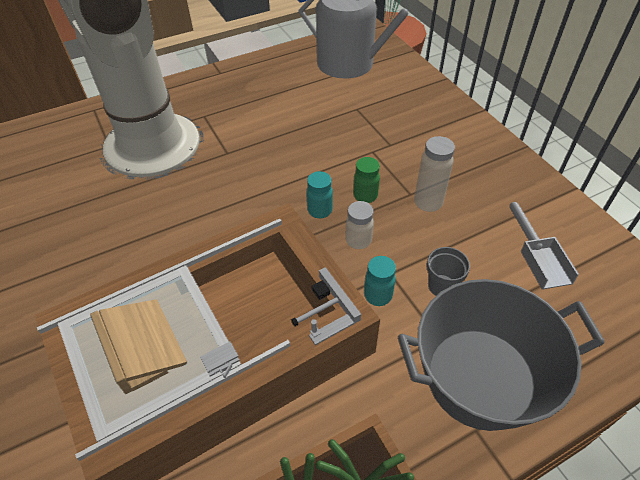

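View pics/top0.png

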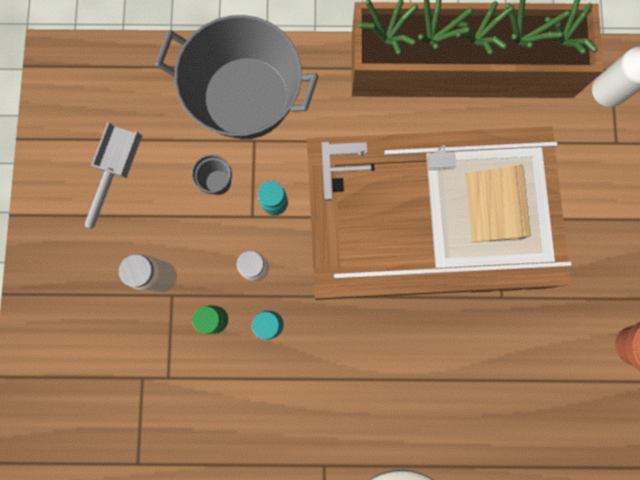

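Clear short jar: top px (251,265), scene px (360,226). Its look-alikes are turquoise, top (271,197) and (267,325), and green, top (208,320). The tall jar is at top (138,271) and the grey plant pot at top (212,174). I'll confirm in a crop and fit the cabinet.

```bash
python3 - <<'E'
from h import *
a=cv2.imread("pics/top0.png"); b=cv2.imread("pics/scene0.png")
cv2.imwrite("pics/c1.png",cv2.resize(a[115:315,295:585],(797,550),interpolation=cv2.INTER_CUBIC))
x=cv2.resize(a[225:305,190:310],(390,260),interpolation=cv2.INTER_CUBIC);y=cv2.resize(b[180:260,300:420],(390,260),interpolation=cv2.INTER_CUBIC)
cv2.imwrite("pics/c2.png",np.hstack([x,y]))
m=cam("top")
for n,u,v,z in [("lid",251,265,.085),("c00",553,128,.106),("c10",570,292,.106),("c01",307,140,.106),("c11",316,298,.106)]: print(n,px2w(m,u,v,z).round(4))
print("scene lid",px2w(cam("scene"),360,210,.085).round(4), "base",px2w(cam("scene"),359,241,0))
E
```

```text
lid [0.4654 0.2684 0.085 ]
c00 [ 0.7104 -0.2616  0.106 ]
c10 [ 0.4218 -0.2751  0.106 ]
c01 [0.685  0.1729 0.106 ]
c11 [0.4084 0.1543 0.106 ]
scene lid [0.4669 0.2697 0.085 ] base [0.47026973 0.26972613 0.        ]
```

View pics/c1.png

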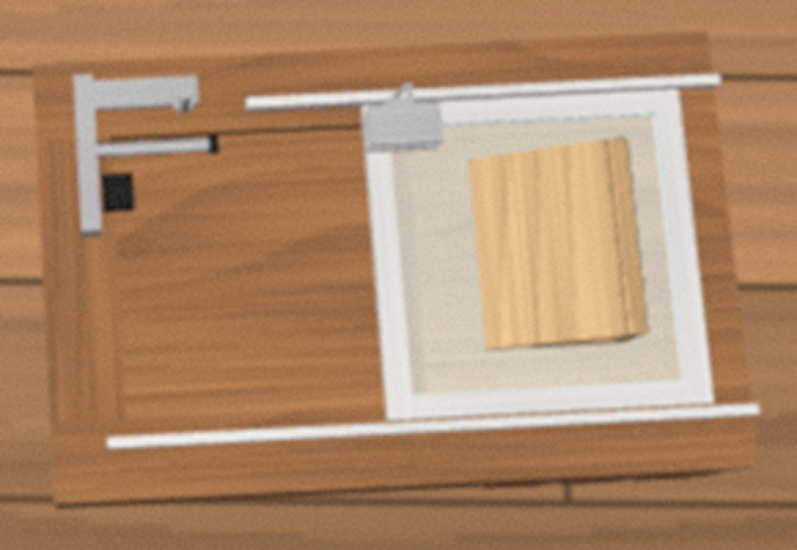

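View pics/c2.png

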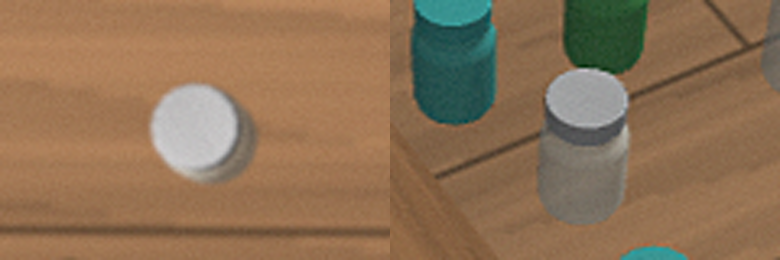

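The crop confirms a clear body with a steel lid at top (250,264), so that is the jar. Now I'll fit the cabinet pose using both cameras.

```bash
python3 - <<'E'
from h import *
b=cv2.imread("pics/scene0.png"); a=cv2.imread("pics/top0.png")
cv2.imwrite("pics/c3.png",cv2.resize(b[205:475,30:390],(800,600),interpolation=cv2.INTER_CUBIC))
cv2.imwrite("pics/c4.png",cv2.resize(a[120:220,300:460],(800,500),interpolation=cv2.INTER_CUBIC))
E
```

```text
(no output)
```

View pics/c3.png

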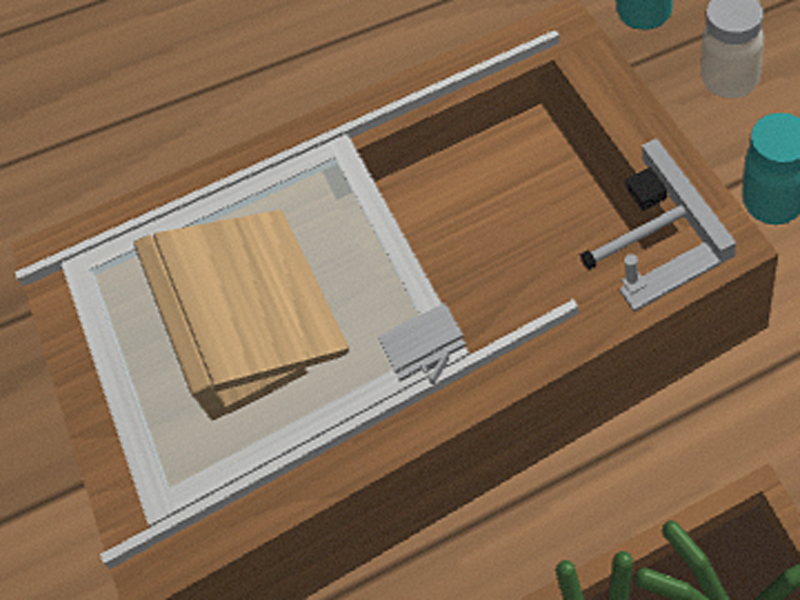

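View pics/c4.png

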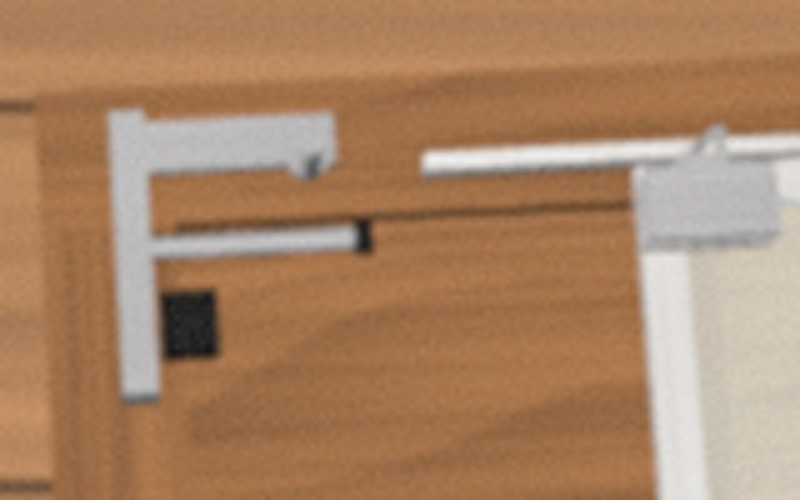

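```bash
cat > fit.py <<'E'
from h import *
from scipy.optimize import least_squares
S=lambda u,v:px2w(cam("scene"),30+u/2.2222,205+v/2.2222,Z)
T=lambda u,v:px2w(cam("top"),295+u/2.748,115+v/2.75,Z)
P=[];L=[]
Z=.106
P+=[(S(778,257),140,235,"s"),(S(555,62),-90,188,"s"),(T(33,66),140,235,"t"),(T(57,505),-140,235,"t"),(T(708,33),140,-200,"t"),(T(755,465),-140,-200,"t")]
Z=.116
for q in[(20,272),(557,35)]: L.append((S(*q),-105,"s"))
for q in[(105,555),(575,303)]: L.append((S(*q),105,"s"))
for q in[(108,442),(760,408)]: L.append((T(*q),-105,"t"))
for q in[(246,102),(720,78)]: L.append((T(*q),105,"t"))
def loc(p,w):
    c,s=np.cos(p[2]),np.sin(p[2]); d=w[:2]-p[:2]; return np.array([c*d[0]+s*d[1],-s*d[0]+c*d[1]])*1000
def f(p):
    r=[]
    for w,x,y,_ in P: r+=list(loc(p,w)-[x,y])
    for w,x,_ in L: r.append(loc(p,w)[0]-x)
    return r
o=least_squares(f,[.56,-.06,.05],loss="soft_l1",f_scale=3)
if __name__=="__main__":
    print(o.x); print(np.round(o.fun,1) if 0 else np.round(f(o.x),1))
    Z=.115
    for n,w in [("door front s",S(345,137)),("t",T(363,105)),("t",T(388,418)),("back t",T(680,90)),("back t",T(713,402)),("back s",S(65,265)),("back s",S(150,523))]: print(n,loc(o.x,w).round(1))
    Z=.155
    for n,w in [("wedge top t",T(627,137)),("t",T(648,330)),("s",S(135,240)),("s",S(213,385))]: print(n,loc(o.x,w).round(1))
    for z,u,v in [(.116,610,200)]: pass
    c,s=np.cos(o.x[2]),np.sin(o.x[2])
    W=lambda x,y:o.x[:2]+np.array([c*x-s*y,s*x+c*y])/1000
    print("bay",W(0,94)); 
    Z=.116; K=lambda u,v:px2w(cam("top"),300+u/5,120+v/5,Z)
    for n,u,v in [("strike end",335,140),("plunger tip",372,238),("bar",130,110),("stop face",218,325)]: print(n,loc(o.x,K(u,v)).round(1))
E
python3 fit.py
```

```text
[ 0.56199565 -0.06971637  0.05667279]
[ 0.7 -0.8  2.   0.4 -1.7  0.2 -1.7 -2.1 -0.9  0.4  1.7  1.8 -1.4  1.8
 -1.2 -0.6 -0.3  0.9 -0.1  0.9]
door front s [-98.3  25.1]
t [99.6 27.7]
t [-99.   27.4]
back t [  99.6 -173.7]
back t [ -98.9 -172.8]
back s [ -97.  -170.6]
back s [  98.9 -170.8]
wedge top t [  60.2 -121.7]
t [ -57.6 -122.2]
s [ -59.8 -120.5]
s [  60.7 -109.4]
bay [0.55667126 0.02413271]
strike end [113.7 131.6]
plunger tip [ 78.1 120.9]
bar [128.  202.2]
stop face [ 49.9 175.8]
```

```bash
cat >> h.py <<'E'
def goto(*pts):
    s=telemetry.observe(); Rm=R.from_euler("xyz",s["tool_rot"]).as_matrix(); p=np.array(s["tool_pos"])
    print("at",s["clock"],p.round(4),np.round(s["tool_rot"],4),"F",np.round(s["contact_force"],2),"w",round(s["grip_width"],4))
    for q in pts:
        d=Rm.T@(np.array(q)-p)*1000; n=int(np.ceil(np.abs(d).max()/60)); print(q,d.round(1),"n",n,(d/n).round(1)); p=np.array(q)
E
python3 - <<'E'
from h import *
goto((.48,-.1,.25),(.466,.268,.25),(.466,.268,.15),(.466,.268,.048))
E
```

```text
at 0.9 [ 0.2506 -0.5997  0.2503] [ 3.1416 -0.      0.3958] F [0.06 0.43 0.65] w 0.0854
(0.48, -0.1, 0.25) [ 4.043e+02 -3.726e+02  3.000e-01] n 7 [ 57.8 -53.2   0. ]
(0.466, 0.268, 0.25) [ 129.  -344.9   -0. ] n 6 [ 21.5 -57.5  -0. ]
(0.466, 0.268, 0.15) [ -0.  -0. 100.] n 2 [-0. -0. 50.]
(0.466, 0.268, 0.048) [ -0.  -0. 102.] n 2 [-0. -0. 51.]
```

>>> carry_out:
  targets:
    - {"dp": [40, -36, 0]}
    - {"dp": [42, -38, 0]}
    - {"dp": [42, -38, 0]}
    - {"dp": [42, -38, 0]}
    - {"dp": [42, -38, 0]}
    - {"dp": [42, -38, 0]}
    - {"dp": [42, -38, 0]}
    - {"dp": [40, -36, 0]}
  fingers: 1
  force: 30

```text
invalid input
```

>>> carry_out:
  targets:
    - {"dp": [36, -42, 0]}
    - {"dp": [36, -42, 0]}
    - {"dp": [21, -54, 0]}
    - {"dp": [21, -54, 0]}
    - {"dp": [21, -54, 0]}
    - {"dp": [21, -54, 0]}
    - {"dp": [21, -54, 0]}
    - {"dp": [10, -40, 0]}

```text
invalid input
```

```bash
python3 - <<'E'
from h import *
m=cam("wrist"); cv2.imwrite("pics/w1.png",snapshot("wrist"))
print([(np.round(d["location"],3).tolist(),round(d["conf"],2),np.round(w2px(m,d["location"])).tolist()) for d in models.search_frame("wrist","jar")])
print(w2px(m,(.466,.268,.085)))
goto((.466,.268,.25),(.466,.268,.15),(.466,.268,.048))
E
```

```text
[]
[-1893.95329736 -1367.65262257]
at 1.0 [ 0.2506 -0.5997  0.2503] [ 3.1416 -0.      0.3958] F [ 1.03  0.06 -0.38] w 0.0854
(0.466, 0.268, 0.25) [ 5.333e+02 -7.176e+02  3.000e-01] n 12 [ 44.4 -59.8   0. ]
(0.466, 0.268, 0.15) [ -0.  -0. 100.] n 2 [-0. -0. 50.]
(0.466, 0.268, 0.048) [ -0.  -0. 102.] n 2 [-0. -0. 51.]
```

View pics/w1.png

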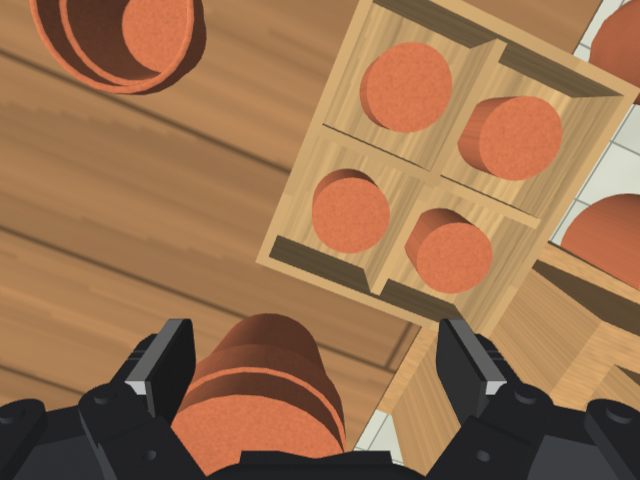

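The wrist view shows terracotta pots right under the gripper (260,400), so I'll lift first. The refused rows probably needed an explicit twist.

>>> carry_out:
  targets:
    - {"dp": [0, 0, -40], "twist": [0, 0, 0]}
    - {"dp": [0, 0, -40], "twist": [0, 0, 0]}
    - {"dp": [40, -36, 0], "twist": [0, 0, 0]}
    - {"dp": [42, -38, 0], "twist": [0, 0, 0]}
    - {"dp": [42, -38, 0], "twist": [0, 0, 0]}
    - {"dp": [42, -38, 0], "twist": [0, 0, 0]}
    - {"dp": [42, -38, 0], "twist": [0, 0, 0]}
    - {"dp": [42, -38, 0], "twist": [0, 0, 0]}
  fingers: 1
  force: 30

```text
clock: 2.0
tool_pos: [0.3948, -0.2931, 0.3306]
tool_rot: [3.141, -0.0, 0.396]
contact_force: [1.3, 1.0, 0.2]
grip_width: 0.0854
```

>>> carry_out:
  targets:
    - {"dp": [42, -38, 0], "twist": [0, 0, 0]}
    - {"dp": [36, -42, 0], "twist": [0, 0, 0]}
    - {"dp": [36, -46, 0], "twist": [0, 0, 0]}
    - {"dp": [28, -52, 0], "twist": [0, 0, 0]}
    - {"dp": [21, -56, 0], "twist": [0, 0, 0]}
    - {"dp": [21, -56, 0], "twist": [0, 0, 0]}
    - {"dp": [21, -56, 0], "twist": [0, 0, 0]}
    - {"dp": [21, -56, 0], "twist": [0, 0, 0]}

```text
clock: 3.0
tool_pos: [0.4475, 0.1649, 0.3308]
tool_rot: [3.14, -0.001, 0.395]
contact_force: [1.0, 0.5, -0.6]
grip_width: 0.0853
```

```bash
python3 - <<'E'
from h import *
goto((.466,.268,.2),(.466,.268,.15))
E
```

```text
at 3.0 [0.4475 0.1649 0.3308] [ 3.1402e+00 -1.3000e-03  3.9510e-01] F [ 0.99  0.46 -0.62] w 0.0853
(0.466, 0.268, 0.2) [ 56.6 -88.3 130.8] n 3 [ 18.9 -29.4  43.6]
(0.466, 0.268, 0.15) [-0.1 -0.1 50. ] n 1 [-0.1 -0.1 50. ]
```

>>> carry_out:
  targets:
    - {"dp": [19, -30, 40], "twist": [0, 0, 0]}
    - {"dp": [19, -30, 40], "twist": [0, 0, 0]}
    - {"dp": [19, -29, 40], "twist": [0, 0, 0]}
    - {"dp": [0, 0, 20], "twist": [0, 0, 0]}
    - {"dp": [0, 0, 0], "twist": [0, 0, 0]}

```text
clock: 3.62
tool_pos: [0.465, 0.2662, 0.189]
tool_rot: [3.141, 0.003, 0.396]
contact_force: [0.2, -0.4, -0.3]
grip_width: 0.085
```

```bash
python3 - <<'E'
from h import *
m=cam("wrist"); im=snapshot("wrist")
print([(np.round(d["location"],3).tolist(),round(d["conf"],2),np.round(w2px(m,d["location"])).tolist()) for d in models.search_frame("wrist","jar")])
print(w2px(m,(.466,.268,.085)))
p=w2px(m,(.466,.268,.085)).astype(int); cv2.circle(im,tuple(int(i) for i in p),4,(0,0,255),-1);cv2.imwrite("pics/w2.png",im)
goto((.466,.268,.15),(.466,.268,.048))
E
```

```text
[([0.392, 0.35, 0.065], 0.87, [154.0, 291.0]), ([0.375, 0.245, 0.078], 0.75, [293.0, 379.0]), ([0.477, 0.273, 0.086], 0.74, [314.0, 228.0]), ([0.59, 0.241, 0.082], 0.57, [459.0, 49.0])]
[314.58510879 247.34508795]
at 3.725 [0.4667 0.2664 0.1912] [ 3.1408e+00 -9.0000e-04  3.9440e-01] F [ 0.02 -0.27 -0.06] w 0.0854
(0.466, 0.268, 0.15) [-0.1 -1.8 41.2] n 1 [-0.1 -1.8 41.2]
(0.466, 0.268, 0.048) [-1.00e-01 -1.00e-01  1.02e+02] n 2 [-0. -0. 51.]
```

View pics/w2.png

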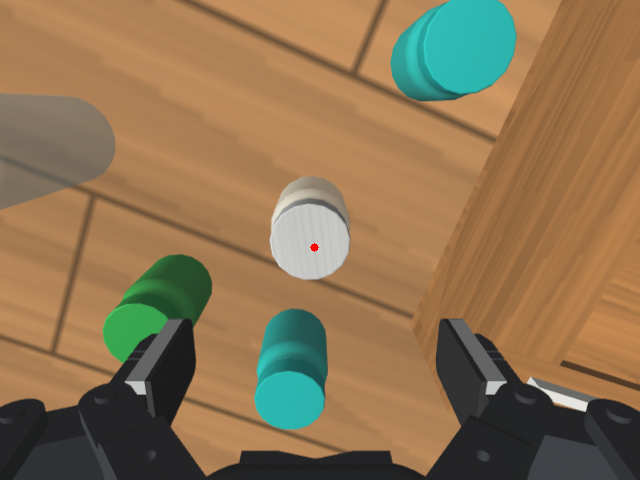

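```bash
python3 - <<'E'
from h import *
p=px2w(cam("wrist"),310,239,.085); print(p)
q=px2w(cam("wrist"),133,333,.085); print("green",q, px2w(cam("wrist"),290,400,.085))
goto((*p[:2],.1),(*((p[:2]+[.466,.268])/2),.048))
E
```

```text
[0.47105471 0.27238517 0.085     ]
green [0.37283017 0.35013445 0.085     ] [0.36413331 0.24245112 0.085     ]
at 3.725 [0.4667 0.2664 0.1912] [ 3.1408e+00 -9.0000e-04  3.9440e-01] F [ 0.02 -0.27 -0.06] w 0.0854
(np.float64(0.4710547070619005), np.float64(0.2723851694234466), 0.1) [ 6.2 -3.9 91.2] n 2 [ 3.1 -2.  45.6]
(np.float64(0.46852735353095026), np.float64(0.2701925847117233), 0.048) [-3.2  1.  52. ] n 1 [-3.2  1.  52. ]
```

>>> carry_out:
  targets:
    - {"dp": [3, -3, 40], "twist": [0, 0, 0]}
    - {"dp": [0, 0, 40], "twist": [0, 0, 0]}
    - {"dp": [0, 0, 30], "twist": [0, 0, 0]}
    - {"dp": [0, 0, 20], "twist": [0, 0, 0]}
    - {"dp": [0, 0, 12], "twist": [0, 0, 0]}
    - {"dp": [0, 0, 0], "twist": [0, 0, 0]}

```text
clock: 4.47
tool_pos: [0.4679, 0.2711, 0.0485]
tool_rot: [3.141, -0.0, 0.395]
contact_force: [-0.5, 1.2, -0.3]
grip_width: 0.0856
```

>>> carry_out:
  targets:
    - {"dp": [0, 0, 0], "twist": [0, 0, 0]}
    - {"dp": [0, 0, 0], "twist": [0, 0, 0]}
    - {"dp": [0, 0, 0], "twist": [0, 0, 0]}
    - {"dp": [0, 0, 0], "twist": [0, 0, 0]}
    - {"dp": [0, 0, 0], "twist": [0, 0, 0]}
    - {"dp": [0, 0, 0], "twist": [0, 0, 0]}
    - {"dp": [0, 0, 0], "twist": [0, 0, 0]}
    - {"dp": [0, 0, 0], "twist": [0, 0, 0]}
  fingers: -1
  force: 35

```text
clock: 5.48
tool_pos: [0.4682, 0.2715, 0.0495]
tool_rot: [3.141, -0.002, 0.396]
contact_force: [-0.2, -0.9, 4.5]
grip_width: 0.0503
```

```bash
python3 - <<'E'
from h import *
goto()
cv2.imwrite("pics/w3.png",snapshot("wrist"))
E
```

```text
at 5.475 [0.4682 0.2715 0.0495] [ 3.1411e+00 -1.6000e-03  3.9560e-01] F [-0.25 -0.86  4.51] w 0.0503
```

View pics/w3.png

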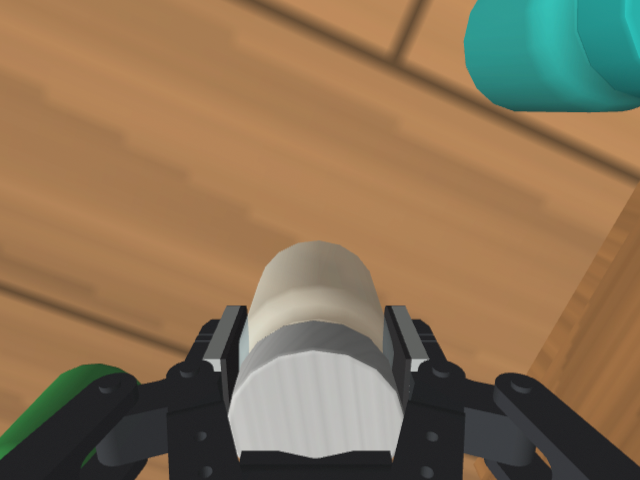

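>>> carry_out:
  targets:
    - {"dp": [0, 0, -10], "twist": [0, 0, 0]}
    - {"dp": [0, 0, -30], "twist": [0, 0, 0]}
    - {"dp": [0, 0, -45], "twist": [0, 0, 0]}
    - {"dp": [0, 0, -45], "twist": [0, 0, 0]}
    - {"dp": [0, 0, -40], "twist": [0, 0, 0]}
    - {"dp": [0, 0, -20], "twist": [0, 0, 0]}
    - {"dp": [0, 0, 0], "twist": [0, 0, 0]}

```text
clock: 6.4
tool_pos: [0.4681, 0.2714, 0.2393]
tool_rot: [3.141, -0.002, 0.395]
contact_force: [0.7, -0.8, -2.5]
grip_width: 0.0504
```

```bash
python3 - <<'E'
from h import *
import fit
x=fit.o.x;c,s=np.cos(x[2]),np.sin(x[2])
W=lambda a,b,z:(x[0]+(c*a-s*b)/1000,x[1]+(s*a+c*b)/1000,z)
p=W(-15,107,.24); print(p)
goto(p,W(-15,107,.14),W(-15,107,.062))
a=snapshot("scene"); cv2.imwrite("pics/s2.png",a)
E
```

```text
(np.float64(0.540958988416662), np.float64(0.036262206428897006), 0.24)
at 6.4 [0.4681 0.2714 0.2393] [ 3.1411e+00 -2.4000e-03  3.9550e-01] F [ 0.74 -0.79 -2.51] w 0.0504
(np.float64(0.540958988416662), np.float64(0.036262206428897006), 0.24) [-23.4 245.1  -0.7] n 5 [-4.7 49.  -0.1]
(np.float64(0.540958988416662), np.float64(0.036262206428897006), 0.14) [ -0.2  -0.  100. ] n 2 [-0.1 -0.  50. ]
(np.float64(0.540958988416662), np.float64(0.036262206428897006), 0.062) [-0.2 -0.  78. ] n 2 [-0.1 -0.  39. ]
```

View pics/s2.png

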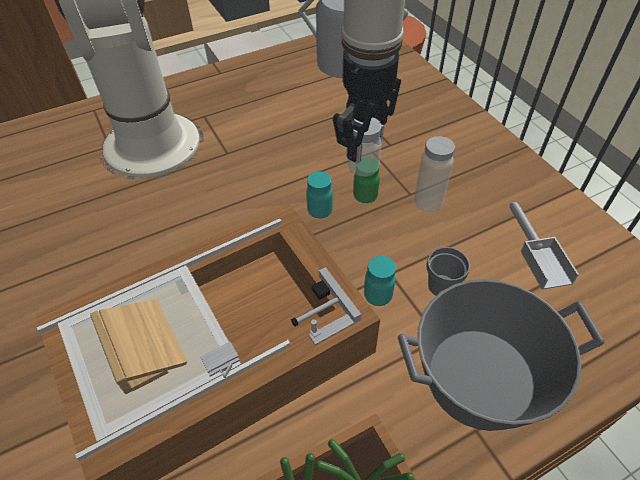

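Jar held at scene (368,135). Carrying it over the bay, then squaring the jaws to the cabinet.

>>> carry_out:
  targets:
    - {"dp": [-3, 35, 0], "twist": [0, 0, 0]}
    - {"dp": [-5, 48, 0], "twist": [0, 0, 0]}
    - {"dp": [-5, 50, 0], "twist": [0, 0, 0]}
    - {"dp": [-5, 50, 0], "twist": [0, 0, 0]}
    - {"dp": [-5, 40, 0], "twist": [0, 0, 0]}
    - {"dp": [0, 22, 0], "twist": [0, 0, 0]}
    - {"dp": [0, 0, 0], "twist": [0, 0, 9.7]}
    - {"dp": [0, 0, 0], "twist": [0, 0, 9.7]}

```text
clock: 7.45
tool_pos: [0.5402, 0.0371, 0.237]
tool_rot: [-3.14, 0.002, 0.052]
contact_force: [-0.5, -0.8, -2.1]
grip_width: 0.0508
```

>>> carry_out:
  targets:
    - {"dp": [0, 0, 30], "twist": [0, 0, 0]}
    - {"dp": [0, 0, 20], "twist": [0, 0, 0]}
    - {"dp": [0, 0, 0], "twist": [0, 0, 0]}

```text
clock: 7.82
tool_pos: [0.539, 0.0369, 0.186]
tool_rot: [-3.141, 0.005, 0.059]
contact_force: [-0.6, -0.0, -2.2]
grip_width: 0.0505
```

```bash
cat >> fit.py <<'E'
x=o.x;c,s=np.cos(x[2]),np.sin(x[2])
W=lambda a,b,z:(float(x[0]+(c*a-s*b)/1000),float(x[1]+(s*a+c*b)/1000),z)
E
python3 - <<'E'
from h import *
from fit import W,loc,o
goto(W(-15,107,.062))
print(loc(o.x,np.array(telemetry.observe()["tool_pos"])))
for n in ("scene","top","wrist"): 
    im=snapshot(n); cv2.imwrite(f"pics/{n}3.png",im)
a=cv2.imread("pics/top3.png")[100:320,280:560]; b=cv2.imread("pics/scene3.png")[150:430,30:390]
cv2.imwrite("pics/m3.png",np.hstack([cv2.resize(a,(400,314)),cv2.resize(b,(400,314))]))
E
```

```text
at 7.825 [0.539  0.0369 0.186 ] [-3.1406  0.0048  0.0588] F [-0.59 -0.02 -2.24] w 0.0505
(0.540958988416662, 0.036262206428897006, 0.062) [  2.5   0.9 124. ] n 3 [ 0.8  0.3 41.3]
[-16.92625541 107.76142496]
```

View pics/m3.png

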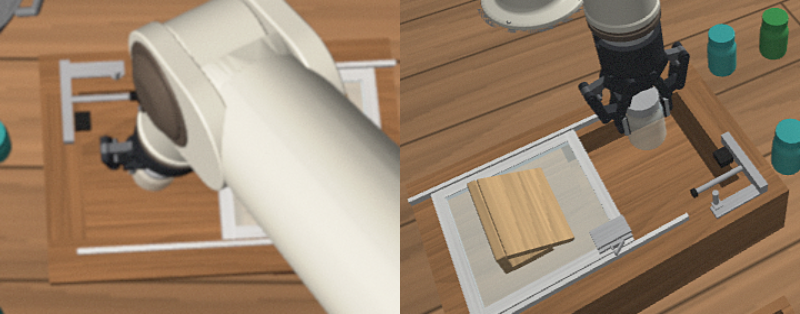

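View pics/wrist3.png

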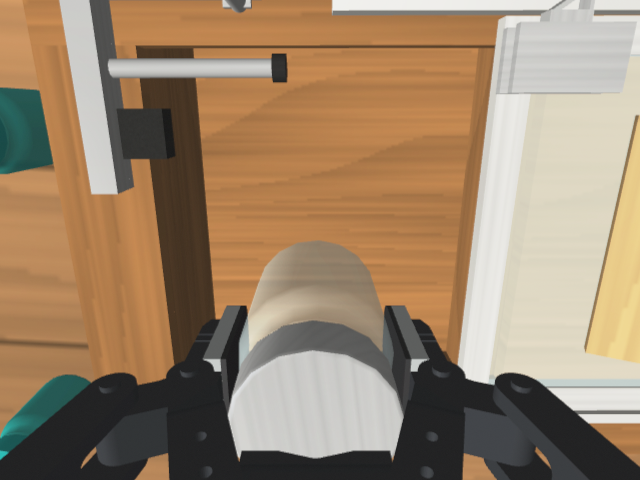

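>>> carry_out:
  targets:
    - {"dp": [2, 0, 20], "twist": [0, 0, 0]}
    - {"dp": [0, 0, 30], "twist": [0, 0, 0]}
    - {"dp": [0, 0, 30], "twist": [0, 0, 0]}
    - {"dp": [0, 0, 20], "twist": [0, 0, 0]}
    - {"dp": [0, 0, 12], "twist": [0, 0, 0]}
    - {"dp": [0, 0, 6], "twist": [0, 0, 0]}
    - {"dp": [0, 0, 3], "twist": [0, 0, 0]}
    - {"dp": [0, 0, 0], "twist": [0, 0, 0]}

```text
clock: 8.98
tool_pos: [0.5433, 0.0365, 0.0678]
tool_rot: [3.142, -0.001, 0.057]
contact_force: [0.4, 0.2, -1.8]
grip_width: 0.0509
```

>>> carry_out:
  targets:
    - {"dp": [0, 0, 2], "twist": [0, 0, 0]}
    - {"dp": [0, 0, 1], "twist": [0, 0, 0]}
    - {"dp": [0, 0, 0], "twist": [0, 0, 0]}

```text
clock: 9.35
tool_pos: [0.5429, 0.0364, 0.0644]
tool_rot: [3.142, -0.0, 0.057]
contact_force: [-0.8, 0.2, -2.5]
grip_width: 0.05
```

>>> carry_out:
  targets:
    - {"dp": [0, 0, 2], "twist": [0, 0, 0]}
    - {"dp": [0, 0, 1], "twist": [0, 0, 0]}
    - {"dp": [0, 0, 0], "twist": [0, 0, 0]}

```text
clock: 9.72
tool_pos: [0.5427, 0.0364, 0.0612]
tool_rot: [-3.142, 0.0, 0.057]
contact_force: [0.1, -0.1, -2.2]
grip_width: 0.0502
```

>>> carry_out:
  targets:
    - {"dp": [0, 0, 1], "twist": [0, 0, 0]}
    - {"dp": [0, 0, 0], "twist": [0, 0, 0]}

```text
clock: 9.98
tool_pos: [0.5428, 0.0365, 0.0602]
tool_rot: [-3.142, 0.0, 0.057]
contact_force: [0.8, 0.3, -3.1]
grip_width: 0.0506
```

>>> carry_out:
  targets:
    - {"dp": [0, 0, 1], "twist": [0, 0, 0]}
    - {"dp": [0, 0, 0], "twist": [0, 0, 0]}

```text
clock: 10.22
tool_pos: [0.5429, 0.0365, 0.0596]
tool_rot: [3.141, -0.0, 0.057]
contact_force: [-1.0, -0.1, 0.6]
grip_width: 0.0507
```

Weight has transferred, so the jar is on the floor. Opening partway, since there is still door and wall clearance to keep.

>>> carry_out:
  targets:
    - {"dp": [0, 0, 0], "twist": [0, 0, 0]}
    - {"dp": [0, 0, 0], "twist": [0, 0, 0]}
    - {"dp": [0, 0, 0], "twist": [0, 0, 0]}
    - {"dp": [0, 0, 0], "twist": [0, 0, 0]}
    - {"dp": [0, 0, 0], "twist": [0, 0, 0]}
    - {"dp": [0, 0, 0], "twist": [0, 0, 0]}
  fingers: 0.7

```text
clock: 10.98
tool_pos: [0.5428, 0.0365, 0.0593]
tool_rot: [-3.142, -0.0, 0.057]
contact_force: [-0.6, -0.4, -1.0]
grip_width: 0.0726
```

>>> carry_out:
  targets:
    - {"dp": [0, 0, -8], "twist": [0, 0, 0]}
    - {"dp": [0, 0, -25], "twist": [0, 0, 0]}
    - {"dp": [0, 0, -40], "twist": [0, 0, 0]}
    - {"dp": [0, 0, -50], "twist": [0, 0, 0]}
    - {"dp": [0, 0, -45], "twist": [0, 0, 0]}
    - {"dp": [0, 0, -20], "twist": [0, 0, 0]}

```text
clock: 11.72
tool_pos: [0.544, 0.0369, 0.2505]
tool_rot: [3.141, -0.004, 0.057]
contact_force: [0.1, -0.5, -0.4]
grip_width: 0.0727
```

```bash
python3 - <<'E'
from h import *
from fit import W,loc,o
goto()
m=cam("wrist"); cv2.imwrite("pics/w5.png",snapshot("wrist")); cv2.imwrite("pics/s5.png",snapshot("scene")[180:460,30:400])
print([(loc(o.x,np.array(d["location"])).round(1),np.round(d["location"],3).tolist(),round(d["conf"],2),np.round(w2px(m,d["location"])).tolist()) for d in models.search_frame("wrist","jar")])
E
```

```text
at 11.725 [0.544  0.0369 0.2505] [ 3.1409 -0.0043  0.0575] F [ 0.1  -0.52 -0.41] w 0.0727
[(array([ 53.7, 289.5]), [0.599, 0.222, 0.077], 0.96, [50.0, 127.0]), (array([-162.6,  308.4]), [0.382, 0.229, 0.042], 0.69, [97.0, 370.0]), (array([ -1.5, 110.4]), [0.554, 0.04, 0.093], 0.67, [312.0, 212.0]), (array([-159.7,  398.9]), [0.38, 0.32, 0.018], 0.6, [16.0, 352.0])]
```

View pics/w5.png

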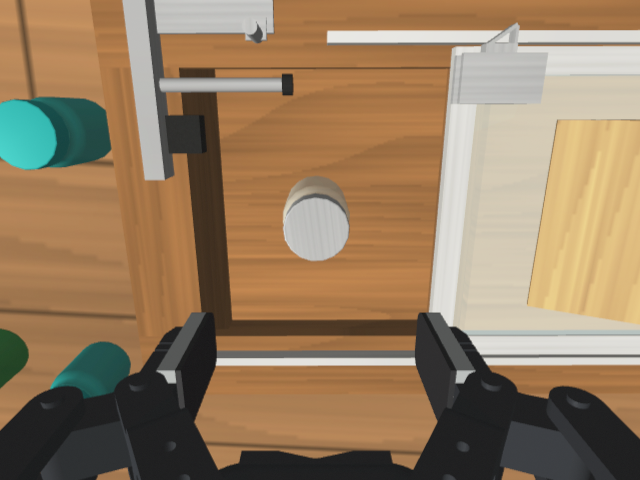

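View pics/s5.png

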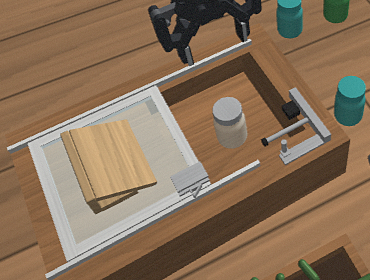

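The wrist view shows the jar upright in the bay, lid at (316,225), and the scene view agrees. Next is the push face. I'll close the fingers, turn 90° so the jaws lie across the push, and go behind the wedge.

```bash
python3 - <<'E'
from h import *
from fit import W,loc,o
print(np.round(telemetry.observe()["joints"],2))
goto(W(0,-148,.25),W(0,-148,.158))
E
```

```text
[ 0.57  0.4  -0.85  1.81  0.34  1.08 -1.92]
at 11.875 [0.543  0.0362 0.2477] [ 3.1408e+00 -1.3000e-03  5.6800e-02] F [-0.63 -1.31 -0.63] w 0.0727
(0.570378733203669, -0.21747876112791548, 0.25) [ 12.9 254.8  -2. ] n 5 [ 2.6 51.  -0.4]
(0.570378733203669, -0.21747876112791548, 0.158) [-0.1 -0.1 92. ] n 2 [-0.1 -0.  46. ]
```

>>> carry_out:
  targets:
    - {"dp": [2, 35, 0], "twist": [0, 0, 0]}
    - {"dp": [3, 50, 0], "twist": [0, 0, 0]}
    - {"dp": [3, 50, 0], "twist": [0, 0, 0]}
    - {"dp": [3, 50, 0], "twist": [0, 0, 0]}
    - {"dp": [2, 45, 0], "twist": [0, 0, 0]}
    - {"dp": [0, 25, 0], "twist": [0, 0, 0]}
    - {"dp": [0, 0, 0], "twist": [0, 0, 10]}
    - {"dp": [0, 0, 0], "twist": [0, 0, 10]}
  fingers: -1

```text
clock: 12.88
tool_pos: [0.5689, -0.2177, 0.2443]
tool_rot: [-3.141, 0.005, -0.299]
contact_force: [0.1, 0.0, 0.3]
grip_width: -0.0002
```

>>> carry_out:
  targets:
    - {"dp": [0, 0, 0], "twist": [0, 0, 10]}
    - {"dp": [0, 0, 0], "twist": [0, 0, 10]}
    - {"dp": [0, 0, 0], "twist": [0, 0, 10]}
    - {"dp": [0, 0, 0], "twist": [0, 0, 10]}
    - {"dp": [0, 0, 0], "twist": [0, 0, 10]}
    - {"dp": [0, 0, 0], "twist": [0, 0, 10]}
    - {"dp": [0, 0, 0], "twist": [0, 0, 10]}
    - {"dp": [0, 0, 0], "twist": [0, 0, 0]}

```text
clock: 13.88
tool_pos: [0.5652, -0.2153, 0.2351]
tool_rot: [3.114, 0.009, -1.367]
contact_force: [-0.1, 1.1, -1.1]
grip_width: 0.0001
```

```bash
python3 - <<'E'
from h import *
from fit import W,loc,o
print(np.round(telemetry.observe()["joints"],2))
goto(W(0,-148,.2),W(0,-148,.158))
m=cam("wrist"); cv2.imwrite("pics/w6.png",snapshot("wrist"))
s=snapshot("scene"); cv2.imwrite("pics/s6.png",s)
print(w2px(cam("scene"),W(0,-122,.137)), w2px(m,W(0,-122,.155)))
E
```

```text
[ 0.21  0.42  0.14  1.68 -0.06  1.08 -2.57]
at 13.875 [ 0.5652 -0.2153  0.2351] [ 3.114   0.0089 -1.3666] F [-0.07  1.07 -1.11] w 0.0001
(0.570378733203669, -0.21747876112791548, 0.2) [ 3.5 -5.6 35. ] n 1 [ 3.5 -5.6 35. ]
(0.570378733203669, -0.21747876112791548, 0.158) [ 0.4 -1.2 42. ] n 1 [ 0.4 -1.2 42. ]
[106.79158749 352.71513316] [294.50278342 302.62916693]
```

View pics/w6.png

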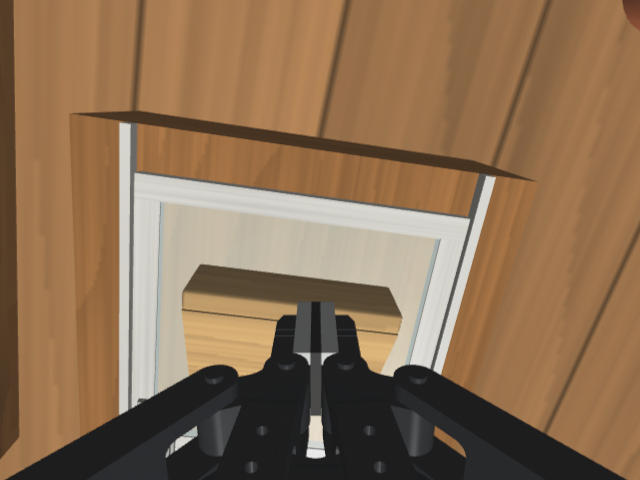

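View pics/s6.png

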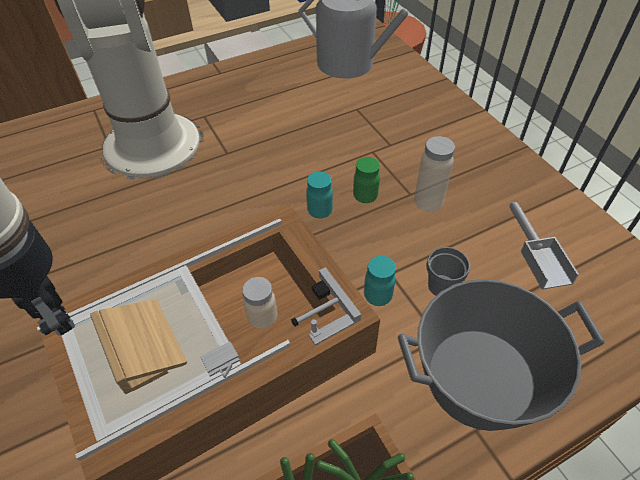

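Joint 7 reached its limit in that direction, so I'll turn the other way to yaw ≈ +1.63.

>>> carry_out:
  targets:
    - {"dp": [0, 0, -10], "twist": [0, 0, -10]}
    - {"dp": [0, 0, 0], "twist": [0, 0, -10.5]}
    - {"dp": [0, 0, 0], "twist": [0, 0, -10.5]}
    - {"dp": [0, 0, 0], "twist": [0, 0, -10.5]}
    - {"dp": [0, 0, 0], "twist": [0, 0, -10.5]}
    - {"dp": [0, 0, 0], "twist": [0, 0, -10.5]}
    - {"dp": [0, 0, 0], "twist": [0, 0, -10.5]}
    - {"dp": [0, 0, 0], "twist": [0, 0, -10.5]}

```text
clock: 14.98
tool_pos: [0.5661, -0.2164, 0.2472]
tool_rot: [-3.131, 0.022, 0.096]
contact_force: [-0.1, 0.5, -0.3]
grip_width: -0.0002
```

>>> carry_out:
  targets:
    - {"dp": [0, 0, 0], "twist": [0, 0, -10.5]}
    - {"dp": [0, 0, 0], "twist": [0, 0, -10.5]}
    - {"dp": [0, 0, 0], "twist": [0, 0, -10.5]}
    - {"dp": [0, 0, 0], "twist": [0, 0, -10.5]}
    - {"dp": [0, 0, 0], "twist": [0, 0, -10.5]}
    - {"dp": [0, 0, 0], "twist": [0, 0, -10.5]}
    - {"dp": [0, 0, 0], "twist": [0, 0, -10.5]}
    - {"dp": [0, 0, 0], "twist": [0, 0, -10]}

```text
clock: 15.98
tool_pos: [0.5662, -0.2166, 0.2478]
tool_rot: [-3.12, -0.008, 1.553]
contact_force: [0.2, -0.0, -0.2]
grip_width: 0.0
```

```bash
python3 - <<'E'
from h import *
from fit import W,loc,o
s=telemetry.observe();print(np.round(s["joints"],2))
Rm=R.from_euler("xyz",s["tool_rot"]); Rt=R.from_euler("xyz",[np.pi,0,1.6275])
print("twist deg",np.degrees((Rm.inv()*Rt).as_rotvec()).round(1))
goto(W(0,-148,.2))
E
```

```text
[ 0.65  0.44 -0.44  1.65  0.2   1.12  0.14]
twist deg [-1.2 -0.5 -4.3]
at 15.975 [ 0.5662 -0.2166  0.2478] [-3.1198 -0.0077  1.5528] F [ 0.17 -0.03 -0.21] w 0.0
(0.570378733203669, -0.21747876112791548, 0.2) [-1.2  5.2 47.7] n 1 [-1.2  5.2 47.7]
```

>>> carry_out:
  targets:
    - {"dp": [-1, 5, 0], "twist": [-1.2, -0.5, -4.3]}
    - {"dp": [0, 0, 20], "twist": [0, 0, 0]}
    - {"dp": [0, 0, 20], "twist": [0, 0, 0]}
    - {"dp": [0, 0, 5], "twist": [0, 0, 0]}
    - {"dp": [0, 0, 0], "twist": [0, 0, 0]}

```text
clock: 16.6
tool_pos: [0.571, -0.2175, 0.2018]
tool_rot: [-3.138, 0.001, 1.621]
contact_force: [0.3, 0.4, 0.0]
grip_width: -0.0
```

```bash
python3 - <<'E'
from h import *
from fit import W,loc,o
goto(W(0,-148,.158))
print(loc(o.x,np.array(telemetry.observe()["tool_pos"])))
cv2.imwrite("pics/s7.png",cv2.resize(snapshot("scene")[230:460,0:300],(780,598))); cv2.imwrite("pics/w7.png",snapshot("wrist"))
E
```

```text
at 16.6 [ 0.571  -0.2175  0.2018] [-3.1384e+00  1.0000e-03  1.6212e+00] F [0.26 0.35 0.05] w -0.0
(0.570378733203669, -0.21747876112791548, 0.158) [ 0.1 -0.4 43.8] n 1 [ 0.1 -0.4 43.8]
[   0.58243212 -148.05055731]
```

View pics/s7.png

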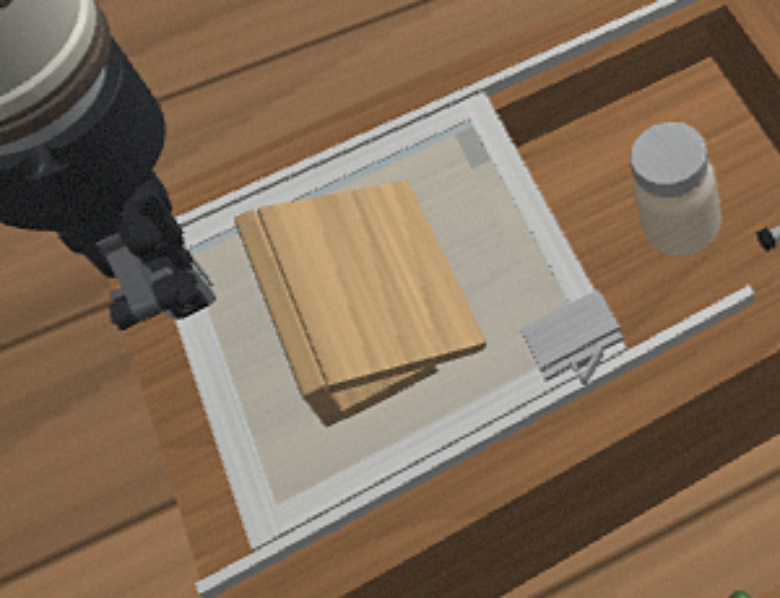

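View pics/w7.png

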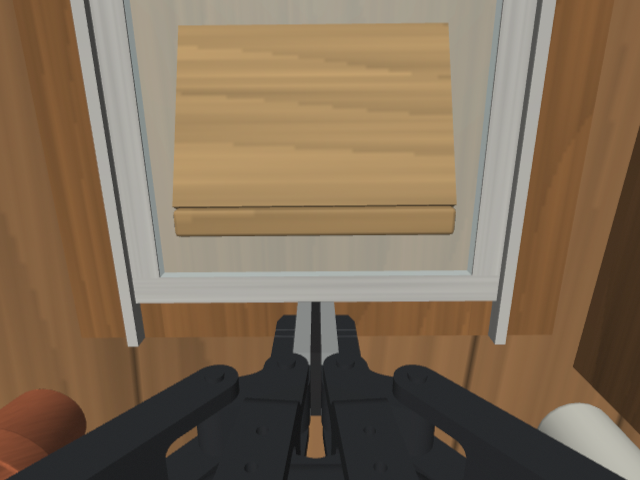

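```bash
python3 - <<'E'
from h import *
from fit import W,loc,o
m=cam("wrist")
for v in (207,236):
  for z in (.155,.117): print(v,z,loc(o.x,px2w(m,315,v,z)).round(1))
print("frame back",loc(o.x,px2w(m,315,301,.115)).round(1))
T=telemetry.observe()["tool_pos"]; 
for z in (.183,.17): print(w2px(m,W(0,-148+11,z)),w2px(m,W(0,-148-11,z)))
E
```

```text
207 0.155 [   0.9 -108.6]
207 0.117 [   0.8 -117.5]
236 0.155 [   0.8 -121.3]
236 0.117 [   0.7 -133. ]
frame back [   0.4 -171.3]
[312.99373346 298.07126286] [313.39677714 349.34504488]
[313.19468592 284.08266127] [313.56165555 332.28645055]
```

The push face is at cabinet y ≈ -121, with the fingertips 16 mm behind it. Descending and approaching.

>>> carry_out:
  targets:
    - {"dp": [0, 0, 20], "twist": [0, 0, 0]}
    - {"dp": [0, 0, 15], "twist": [0, 0, 0]}
    - {"dp": [0, 0, 8], "twist": [0, 0, 0]}
    - {"dp": [0, 0, 0], "twist": [0, 0, 0]}

```text
clock: 17.2
tool_pos: [0.5705, -0.2171, 0.158]
tool_rot: [-3.137, 0.001, 1.622]
contact_force: [0.0, -0.0, -0.1]
grip_width: -0.0001
```

>>> carry_out:
  targets:
    - {"dp": [5, 0, 0], "twist": [0, 0, 0]}
    - {"dp": [3, 0, 0], "twist": [0, 0, 0]}
    - {"dp": [2, 0, 0], "twist": [0, 0, 0]}
    - {"dp": [2, 0, 0], "twist": [0, 0, 0]}
    - {"dp": [2, 0, 0], "twist": [0, 0, 0]}
    - {"dp": [2, 0, 0], "twist": [0, 0, 0]}
    - {"dp": [2, 0, 0], "twist": [0, 0, 0]}
    - {"dp": [2, 0, 0], "twist": [0, 0, 0]}

```text
clock: 18.2
tool_pos: [0.5701, -0.1977, 0.1593]
tool_rot: [-3.139, 0.002, 1.621]
contact_force: [-0.7, -0.9, 0.4]
grip_width: 0.0
```

```bash
python3 - <<'E'
from h import *
from fit import W,loc,o
goto(); print(loc(o.x,np.array(telemetry.observe()["tool_pos"])))
cv2.imwrite("pics/s8.png",cv2.resize(snapshot("scene")[230:460,0:300],(780,598)))
E
```

```text
at 18.2 [ 0.5701 -0.1977  0.1593] [-3.139e+00  2.400e-03  1.621e+00] F [-0.71 -0.92  0.35] w 0.0
[   0.85568381 -128.27023241]
```

View pics/s8.png

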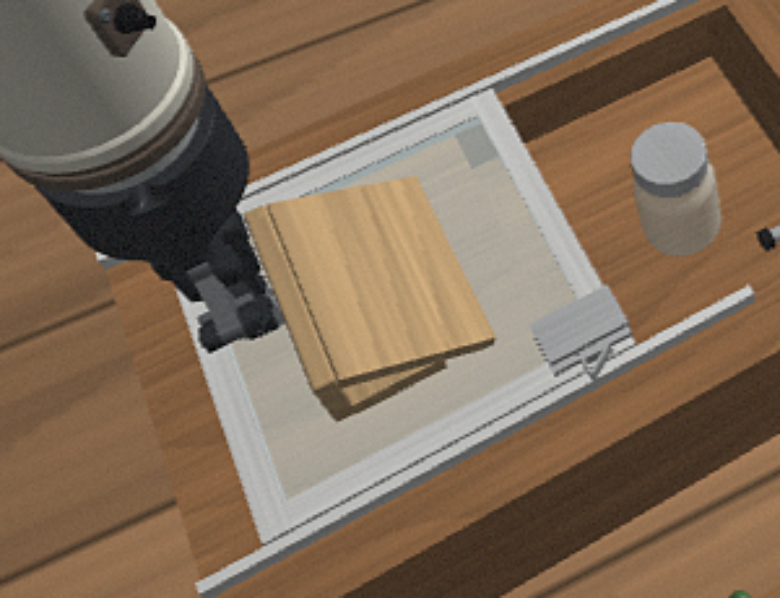

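Contact is made and the door is already sliding (force about 1 N). Continuing up to short of the plunger.

>>> carry_out:
  targets:
    - {"dp": [3, 0, 0], "twist": [0, 0, 0]}
    - {"dp": [4, 0, 0], "twist": [0, 0, 0]}
    - {"dp": [5, 0, 0], "twist": [0, 0, 0]}
    - {"dp": [6, 0, 0], "twist": [0, 0, 0]}
    - {"dp": [6, 0, 0], "twist": [0, 0, 0]}
    - {"dp": [6, 0, 0], "twist": [0, 0, 0]}
    - {"dp": [6, 0, 0], "twist": [0, 0, 0]}
    - {"dp": [5, 0, 0], "twist": [0, 0, 0]}

```text
clock: 19.25
tool_pos: [0.5679, -0.156, 0.159]
tool_rot: [-3.139, 0.002, 1.622]
contact_force: [-1.3, -1.9, 0.1]
grip_width: -0.0001
```

>>> carry_out:
  targets:
    - {"dp": [5, 0, 0], "twist": [0, 0, 0]}
    - {"dp": [5, 0, 0], "twist": [0, 0, 0]}
    - {"dp": [5, 0, 0], "twist": [0, 0, 0]}
    - {"dp": [5, 0, 0], "twist": [0, 0, 0]}
    - {"dp": [5, 0, 0], "twist": [0, 0, 0]}
    - {"dp": [4, 0, 0], "twist": [0, 0, 0]}
    - {"dp": [3, 0, 0], "twist": [0, 0, 0]}
    - {"dp": [3, 0, 0], "twist": [0, 0, 0]}

```text
clock: 20.25
tool_pos: [0.5662, -0.1214, 0.159]
tool_rot: [-3.139, 0.002, 1.621]
contact_force: [-1.0, -2.2, -0.3]
grip_width: -0.0002
```

```bash
python3 - <<'E'
from h import *
from fit import W,loc,o
goto(); print(loc(o.x,np.array(telemetry.observe()["tool_pos"])),np.round(telemetry.observe()["joints"],2))
cv2.imwrite("pics/s9.png",snapshot("scene")[180:460,0:400])
E
```

```text
at 20.25 [ 0.5662 -0.1214  0.159 ] [-3.1388e+00  2.1000e-03  1.6214e+00] F [-0.98 -2.18 -0.26] w -0.0002
[  1.28849035 -51.88623506] [ 0.51  0.49 -0.44  1.81  0.26  0.9  -0.  ]
```

View pics/s9.png

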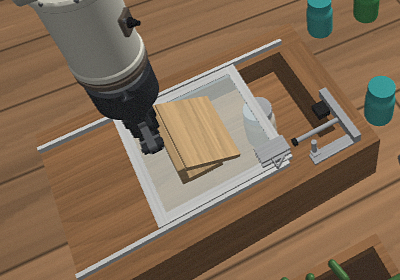

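>>> carry_out:
  targets:
    - {"dp": [3, 0, 0], "twist": [0, 0, 0]}
    - {"dp": [3, 0, 0], "twist": [0, 0, 0]}
    - {"dp": [3, 0, 0], "twist": [0, 0, 0]}
    - {"dp": [2, 0, 0], "twist": [0, 0, 0]}
    - {"dp": [2, 0, 0], "twist": [0, 0, 0]}
    - {"dp": [2, 0, 0], "twist": [0, 0, 0]}
    - {"dp": [2, 0, 0], "twist": [0, 0, 0]}
    - {"dp": [2, 0, 0], "twist": [0, 0, 0]}

```text
clock: 21.3
tool_pos: [0.5653, -0.103, 0.159]
tool_rot: [-3.139, 0.002, 1.621]
contact_force: [-0.3, -3.8, 1.4]
grip_width: -0.0004
```

>>> carry_out:
  targets:
    - {"dp": [2, 0, 0], "twist": [0, 0, 0]}
    - {"dp": [2, 0, 0], "twist": [0, 0, 0]}
    - {"dp": [2, 0, 0], "twist": [0, 0, 0]}
    - {"dp": [2, 0, 0], "twist": [0, 0, 0]}
    - {"dp": [2, 0, 0], "twist": [0, 0, 0]}
    - {"dp": [2, 0, 0], "twist": [0, 0, 0]}
    - {"dp": [2, 0, 0], "twist": [0, 0, 0]}
    - {"dp": [2, 0, 0], "twist": [0, 0, 0]}

```text
clock: 22.3
tool_pos: [0.5643, -0.0868, 0.159]
tool_rot: [-3.139, 0.002, 1.621]
contact_force: [-1.2, -5.2, 1.7]
grip_width: 0.0
```

```bash
python3 - <<'E'
from h import *
from fit import W,loc,o
goto(); print(loc(o.x,np.array(telemetry.observe()["tool_pos"])))
E
```

```text
at 22.3 [ 0.5643 -0.0868  0.159 ] [-3.1385e+00  2.5000e-03  1.6212e+00] F [-1.21 -5.16  1.74] w 0.0
[  1.3688071  -17.23866356]
```

>>> carry_out:
  targets:
    - {"dp": [2, 0, 0], "twist": [0, 0, 0]}
    - {"dp": [2, 0, 0], "twist": [0, 0, 0]}
    - {"dp": [2, 0, 0], "twist": [0, 0, 0]}
    - {"dp": [2, 0, 0], "twist": [0, 0, 0]}
    - {"dp": [2, 0, 0], "twist": [0, 0, 0]}
    - {"dp": [2, 0, 0], "twist": [0, 0, 0]}
    - {"dp": [2, 0, 0], "twist": [0, 0, 0]}

```text
clock: 23.18
tool_pos: [0.5635, -0.0733, 0.159]
tool_rot: [-3.138, 0.003, 1.621]
contact_force: [-1.3, -6.6, 2.4]
grip_width: 0.0002
```

>>> carry_out:
  targets:
    - {"dp": [1, 0, 0], "twist": [0, 0, 0]}
    - {"dp": [1, 0, 0], "twist": [0, 0, 0]}
    - {"dp": [1, 0, 0], "twist": [0, 0, 0]}
    - {"dp": [1, 0, 0], "twist": [0, 0, 0]}

```text
clock: 23.68
tool_pos: [0.5634, -0.0716, 0.1591]
tool_rot: [-3.138, 0.005, 1.619]
contact_force: [-1.2, -11.7, 1.2]
grip_width: 0.0002
```

>>> carry_out:
  targets:
    - {"dp": [1, 0, 0], "twist": [0, 0, 0]}
    - {"dp": [1, 0, 0], "twist": [0, 0, 0]}

```text
clock: 23.92
tool_pos: [0.5633, -0.0699, 0.1591]
tool_rot: [-3.138, 0.006, 1.619]
contact_force: [-2.0, -10.9, 3.1]
grip_width: 0.0001
```

>>> carry_out:
  targets:
    - {"dp": [1, 0, 0], "twist": [0, 0, 0]}
    - {"dp": [1, 0, 0], "twist": [0, 0, 0]}

```text
clock: 24.18
tool_pos: [0.5632, -0.0682, 0.159]
tool_rot: [-3.138, 0.006, 1.619]
contact_force: [-1.0, -12.2, 2.0]
grip_width: -0.0001
```

>>> carry_out:
  targets:
    - {"dp": [1, 0, 0], "twist": [0, 0, 0]}
    - {"dp": [1, 0, 0], "twist": [0, 0, 0]}

```text
clock: 24.42
tool_pos: [0.5631, -0.0666, 0.1591]
tool_rot: [-3.138, 0.006, 1.619]
contact_force: [-1.5, -12.0, 1.9]
grip_width: 0.0002
```

>>> carry_out:
  targets:
    - {"dp": [1, 0, 0], "twist": [0, 0, 0]}

```text
clock: 24.55
tool_pos: [0.5631, -0.0658, 0.1591]
tool_rot: [-3.138, 0.007, 1.618]
contact_force: [-1.2, -14.2, 1.3]
grip_width: -0.0
```

>>> carry_out:
  targets:
    - {"dp": [1, 0, 0], "twist": [0, 0, 0]}

```text
clock: 24.68
tool_pos: [0.563, -0.0649, 0.1591]
tool_rot: [-3.138, 0.007, 1.618]
contact_force: [-1.8, -13.6, 2.6]
grip_width: -0.0001
```

>>> carry_out:
  targets:
    - {"dp": [1, 0, 0], "twist": [0, 0, 0]}

```text
clock: 24.8
tool_pos: [0.5629, -0.0639, 0.1591]
tool_rot: [-3.138, 0.007, 1.618]
contact_force: [-1.1, -12.6, 2.6]
grip_width: 0.0001
```

>>> carry_out:
  targets:
    - {"dp": [1, 0, 0], "twist": [0, 0, 0]}

```text
clock: 24.92
tool_pos: [0.5629, -0.062, 0.1591]
tool_rot: [-3.138, 0.006, 1.619]
contact_force: [-1.6, -8.9, 2.8]
grip_width: 0.0002
```

Force fell from about 14 N to 9 N, so the tongue is passing the post. Going on to the stop.

>>> carry_out:
  targets:
    - {"dp": [1, 0, 0], "twist": [0, 0, 0]}

```text
clock: 25.05
tool_pos: [0.5627, -0.0595, 0.159]
tool_rot: [-3.138, 0.004, 1.62]
contact_force: [-1.4, -7.0, 2.6]
grip_width: -0.0001
```

>>> carry_out:
  targets:
    - {"dp": [1, 0, 0], "twist": [0, 0, 0]}

```text
clock: 25.18
tool_pos: [0.5626, -0.0577, 0.159]
tool_rot: [-3.138, 0.003, 1.621]
contact_force: [-1.1, -5.7, 2.9]
grip_width: -0.0
```

>>> carry_out:
  targets:
    - {"dp": [1, 0, 0], "twist": [0, 0, 0]}

```text
clock: 25.3
tool_pos: [0.5626, -0.0562, 0.159]
tool_rot: [-3.138, 0.003, 1.621]
contact_force: [-2.0, -4.7, 3.2]
grip_width: -0.0
```

>>> carry_out:
  targets:
    - {"dp": [1, 0, 0], "twist": [0, 0, 0]}

```text
clock: 25.42
tool_pos: [0.5625, -0.0556, 0.159]
tool_rot: [-3.138, 0.003, 1.621]
contact_force: [-2.9, -6.2, 3.3]
grip_width: 0.0
```

>>> carry_out:
  targets:
    - {"dp": [1, 0, 0], "twist": [0, 0, 0]}

```text
clock: 25.55
tool_pos: [0.5624, -0.0548, 0.159]
tool_rot: [-3.138, 0.003, 1.621]
contact_force: [-1.8, -7.5, 2.3]
grip_width: 0.0004
```

>>> carry_out:
  targets:
    - {"dp": [1, 0, 0], "twist": [0, 0, 0]}

```text
clock: 25.68
tool_pos: [0.5624, -0.0546, 0.159]
tool_rot: [-3.138, 0.005, 1.62]
contact_force: [-1.8, -10.1, 2.9]
grip_width: 0.0001
```

>>> carry_out:
  targets:
    - {"dp": [1, 0, 0], "twist": [0, 0, 0]}

```text
clock: 25.8
tool_pos: [0.5624, -0.0546, 0.159]
tool_rot: [-3.138, 0.006, 1.62]
contact_force: [-1.6, -11.3, 2.2]
grip_width: 0.0003
```

The tool has stopped at y = -0.0546 while the force rose from 7.5 to 11.3 N, so the door is on the rubber stop. Backing off gently.

>>> carry_out:
  targets:
    - {"dp": [-2, 0, 0], "twist": [0, 0, 0]}
    - {"dp": [-2, 0, 0], "twist": [0, 0, 0]}
    - {"dp": [-3, 0, 0], "twist": [0, 0, 0]}
    - {"dp": [-4, 0, 0], "twist": [0, 0, 0]}
    - {"dp": [-5, 0, 0], "twist": [0, 0, 0]}
    - {"dp": [-5, 0, 0], "twist": [0, 0, 0]}

```text
clock: 26.55
tool_pos: [0.5639, -0.0725, 0.1589]
tool_rot: [-3.139, 0.002, 1.622]
contact_force: [-0.4, 0.2, 0.4]
grip_width: 0.0001
```

>>> carry_out:
  targets:
    - {"dp": [0, 0, -15], "twist": [0, 0, 0]}
    - {"dp": [0, 0, -30], "twist": [0, 0, 0]}
    - {"dp": [0, 0, -40], "twist": [0, 0, 0]}
    - {"dp": [-30, 0, -20], "twist": [0, 0, 0]}
    - {"dp": [-50, 0, 0], "twist": [0, 0, 0]}
    - {"dp": [-40, 0, 0], "twist": [0, 0, 0]}
    - {"dp": [0, 0, 0], "twist": [0, 0, 0]}

```text
clock: 27.42
tool_pos: [0.5696, -0.1972, 0.265]
tool_rot: [-3.139, 0.004, 1.615]
contact_force: [-0.5, 0.6, -0.7]
grip_width: 0.0
```

```bash
python3 - <<'E'
from h import *
from fit import W,loc,o
goto()
a=snapshot("scene"); cv2.imwrite("pics/s10.png",cv2.resize(a[190:460,30:390],(800,600),interpolation=cv2.INTER_CUBIC))
b=snapshot("top"); cv2.imwrite("pics/t10.png",cv2.resize(b[115:315,295:585],(797,550),interpolation=cv2.INTER_CUBIC))
E
```

```text
at 27.425 [ 0.5696 -0.1972  0.265 ] [-3.1394  0.0041  1.6145] F [-0.5   0.57 -0.68] w 0.0
```

View pics/s10.png

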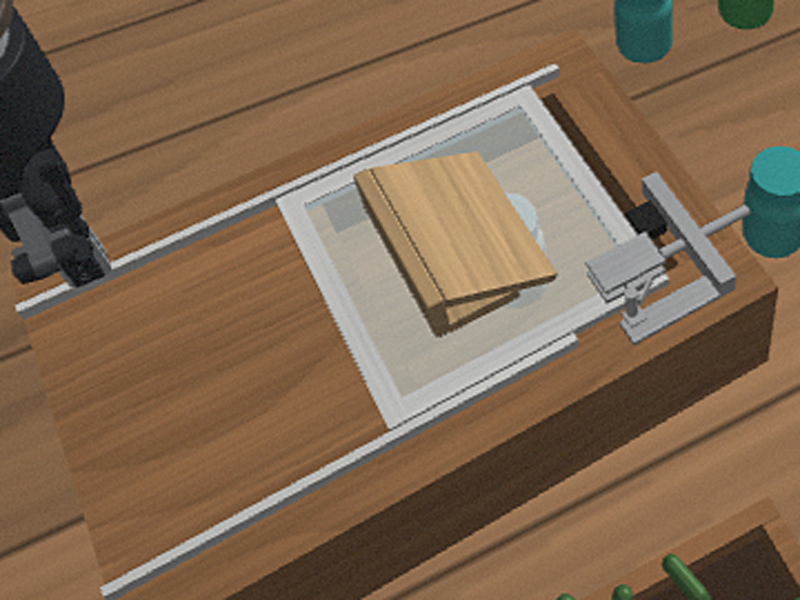

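View pics/t10.png

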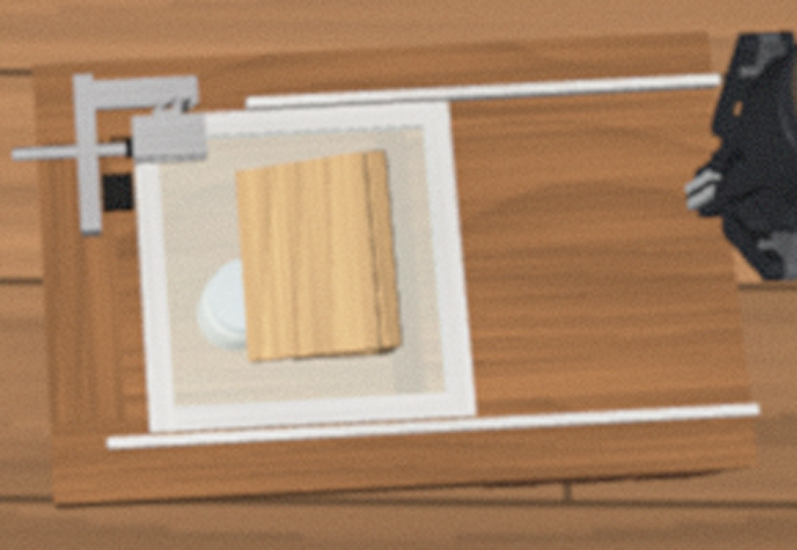

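Both views show the door's front edge about 2 mm from the black stop (top crop x≈135), with the tongue behind the post and the jar upright under the glass. One last stillness check, then I'll hand in.

```bash
python3 - <<'E'
from h import *
import fit
from fit import loc,o
T=lambda u,v,Z:px2w(cam("top"),295+u/2.748,115+v/2.75,Z)
f=loc(o.x,T(152,430,.115))[1],loc(o.x,T(473,414,.115))[1]; print("door front/back y",f,"travel",f[0]-27.3)
a=snapshot("top"); b=snapshot("top")
print("diff t", np.abs(cv2.resize(a[115:315,295:585],(797,550),interpolation=cv2.INTER_CUBIC).astype(int)-cv2.imread("pics/t10.png")).mean(axis=2)[:,:650].mean(), np.abs(a.astype(int)-b)[115:315,295:530].mean())
for t in("pot","tall_jar"): print(t,[np.round(d["location"],3) for d in models.search_frame("top",t)][:1])
goto(); print(np.abs(telemetry.observe()["qvel"]).max())
close_job()
E
```

```text
door front/back y (np.float64(172.4727825681406), np.float64(-24.856373347164553)) travel 145.17278256814058
diff t 2.0120456876456876 2.367744680851064
pot [array([0.638, 0.351, 0.04 ])]
tall_jar [array([0.448, 0.429, 0.142])]
at 27.725 [ 0.5705 -0.1904  0.2646] [-3.1393e+00  1.6000e-03  1.6240e+00] F [-0.07 -0.33  0.97] w -0.0
0.007019100402916872
the job is handed in; nothing more can be done
```

I set the clear short jar upright on the bay floor and pushed the door onto its stop, where the latch caught. The job was handed in at about 27.7 s of the 67 s allowed; no verdict was reported.

- **Jar:** I lowered it until the floor took its weight, then let go. It sits about 15 mm from the bay centre, well inside the 70 mm limit, and both views show it upright.
- **Door:** The push climbed to a reading of about 14 N, fell to about 5 N as the tongue passed the post, then rose to 11 N on the stop. After I backed off, the door stayed put with its front edge about 2 mm from the stop. From the pictures it travelled about 145 mm. The highest reading was 14.2 N, about 1 N over the stated peak, which is roughly the sensor noise. I read the force only at the end of each move.
- **Pot and tall jar:** Later detections put both within about 3 mm of where they started.
- **At hand-in:** The gripper was clear of everything and the arm was still.

Three things went wrong along the way, none of which touched anything as far as the force readings show:
- My first two move calls were refused.
- One turn ran the last joint to its limit, so I turned the other way.
- The wrist and fixed cameras disagreed by about 5 mm on where the jar stood, so I aimed between the two.

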